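Slide the locked specimen stage home under the inspection lens

TASK

The sliding stage with the petri dish is locked. Press the black lock button at its end fully down and, keeping it held down all the way, push the stage along its rails until it meets the end stop and the dish is under the lens; then let go and move clear. Touch it only with the fingers, leave the dish on its seat untouched, and do not disturb the bottle, tweezers or spare dish.

Things in the scene. Friction and masses are not known exactly. Their poses are not given: they have to be found in the camera images.
- stand: White base plate of the slide, fixed, 180 x 450 mm, 16 mm thick, lying on the bench at varying places and yaw. Origin on the bench surface; its own +y is the direction in which the stage slides from its locked start to the stop (plate reaches from -195 to +255 mm along y and +-90 mm along x), z up. Two steel rails run along y on it.
- stage (a joint): Travel of the aluminium stage along the stand's +y, m: 0 at the locked start; the stop ends it somewhere between 0.07 and 0.13, differently each time. The stage plate is 76 mm wide, 245 mm long, 8 mm thick, its upper face 39 mm above the bench; it is captive on the rails, resists sliding with about 2 N and stays where it is left.
- lock_button (a joint): How far the lock button is pressed, m: 0 up (locked), 0.008 fully down. It springs back; 2.4 N starts it moving, 5.6 N holds it fully down. From 0.0045 on the latch is free of the toothed bar under the stage; released on the way, it latches again in the next gap (every 12 mm).
- button_top (a point): Centre of the upper face of the lock button: a ribbed black pad at the end of the stage, 34 mm across and 36 mm along the slide, 55 mm above the bench and 16 mm above the stage plate when up. It is pressed straight down and travels with the stage. Axes as the stand's.
- thumb_plate (a point): Middle of the top edge of the upright aluminium thumb plate on the stage, 60 mm wide, 9 mm thick, on the dish side of the button; its face towards the button is 28 mm from the button's centre, its top 13 mm above the unpressed button. A fingertip on the button can push along the slide against it; it rides with the stage.
- stage_front (a point): Middle of the front end face of the stage plate (stand's +y end), 205 mm ahead of the button's centre; this face meets the end stop. Axes as the stand's.
- stop_face (a point): Middle of the face of the end stop that the stage meets: a dark steel block 96 mm wide, 18 mm high across the rails, fixed to the foot of the lens column. Height 35 mm. The stage is home when stage_front comes up against it (same position along the stand's y). Axes as the stand's.
- lens (a point): Centre of the underside of the inspection lens, 112 mm above the bench, above the place where the dish ends. White and black upright barrel, up to 62 mm in diameter and 285 mm high above the bench, on a steel column (25 mm diameter, 286 mm high) that stands 64 mm to the stand's +x of it. Fixed; 45 mm short of the stop face (towards the stand's -y), and 160 mm ahead of the button's centre when the stage is home.
- dish_center (a point): Middle of the closed clear petri dish, 60 mm in diameter, 14 mm high, loose in a low ring seat on the stage 160 mm ahead of the button; its centre is 46 mm above the bench. It rides along and is not to be touched.
- spare_dish_center (a point): Middle of another such dish lying on the bench beside the stand, to be left alone.
- bottle_center (a point): Middle of an amber jar with a white cap, 40 mm in diameter, 75 mm high, standing on the bench, to be left alone.
- tweezers_center (a point): Middle of steel tweezers, 115 mm long, 8 mm high, lying on the bench on the robot's side of the stand, to be left alone.
Not all that is in view belongs to the job. What is shaped like the part that bears dish_center but pink is not meant.

How it is judged:
By the outcome, as a careful person would: the job done as asked, in the order asked, and still so for the second after the job is handed in, with the robot touching nothing.
It also fails if it takes over 40 s, if anything falls off the work surface, if the arm or the gripper's body presses on something with over 40 N, if the wrist force passes 120 N, or if a joint passes its speed limit or range.

ROBOT

A 6-joint arm with a two-finger parallel gripper is mounted at the origin on the work surface. World frame = base frame: x ahead of the robot, y to its left, z up, the work surface at z = 0. Lengths are in m, angles in rad, forces in N, time in s.
With the tool pointing down it reaches from about 0.35 to 0.775 m from the base axis. Payload 5.5 kg.
Tool frame: the origin (TCP) lies midway between the tips of the shut fingers; the grasp point (between the pads) lies 19 mm behind it; z points along the fingers, y is the line along which they close (so a half turn about z gives the same grasp; the last joint's range is limited). The gripper opens to 85 mm and grips with 20 to 120 N. Pads are 22 mm wide; open, the fingers measure 114 mm over their backs; the gripper's body (76 mm by 85 mm) begins 54 mm behind the grasp point. The pads swing forward as they close: fully open they stand 13 mm farther back than shut.
Start: joints at [-1.313, 0.313, 0.046, 1.304, 0, 1.431], TCP at [0.223, -0.53, 0.231] pointing down, gripper open.
Joint ranges: [-2.76, 2.76], [-0.86, 1.69], [-1.03, 1.26], [-2.2, 2.34], [-1.47, 1.5], [-3.14, 3.14]. Speed limits (rad/s): [2.57, 2.57, 3.14, 3.14, 3.14, 3.14].

INTERFACE

Orientations are given as a unit quaternion [w, x, y, z].
In Python, from workcell import telemetry, imaging, env gives the robot as it stands. The module is installed in compiled form; this text tells all that it offers.
- The arm moves only by the tool step_arm, never from a script. Its argument "moves" is a list of rows, each a list of 3 entries, a list of its own where there are three numbers: the shift along the tool's x, y, z in mm, then the turn, a rotation vector about the tool's x, y, z in rad, then the finger opening in mm, from 0 to 85.4. A call has 1 to 8 rows; each row is the pose to reach, as a shift and turn from the pose commanded when the call began, along the tool's axes at that moment; what a row does not reach only later rows make up. A row lasts 1/12 s, in which the tool goes at most 41.7 mm and 7.16 degrees, less where a joint would pass 70% of its speed; a pose out of reach is approached as far as the arm can. A call with a gripper value outside its range is refused whole. The fingers move at their own pace and stop on an object; "grip_force" is the grip in N (left out, the last holds). Time passes only in rows, so rows that repeat a pose let the fingers close. It gives the time, the measured TCP pose, the force, the opening and the grip force at its end, in the units of the state.
- telemetry.get_state(): the state, without advancing time (a new reading comes with each control period).
- imaging.read_camera(name): name is "scene" or "top" or "wrist"; returns the picture (420x560x3 uint8, red, green, blue); there is no depth.
- imaging.camera_params(name): a dict with "camera_matrix" (3x3 intrinsics, pixels), "pose" (4x4, takes a point from camera to world coordinates). Camera axes: x right, y up, looking along -z (the intrinsics and any distortion apply to the point x, -y, -z); pixel columns grow to the right and rows downward; lengths in m; the calibration is good to about 2 mm. A picture is of the moment at which its call begins: read the wrist's pose just before it. camera_params takes no time and is no camera call; for the wrist camera it gives the pose at the moment of the call.
- env.hand_in(): hands the job in; it is judged then, once.
The state is a dict: "clock": time; "joint_pos": joint angles; "qvel": joint speeds; "tau": joint torques, N m; "tcp_pos": TCP position; "orientation": TCP orientation; "wrist_force": force on the tool from outside, world axes, zero at the start; "ft_torque": the same for the moment, N m; "finger_gap": finger opening in m; "grip_force": force on a finger pad.
Only numpy, scipy, OpenCV 4.12 (cv2) and the standard library are available. Lean on these libraries where they do the work, as an engineer would, in place of code of your own. Each camera call takes 0.05 s, during which the arm holds its last target. There are 200 camera calls.

## Working session

There is one attempt and no reset: what is moved stays moved. The work goes in short steps, Python scripts to look and compute and a tool call to move; the robot and the scene stay as the last step left them, time stands still between calls to the robot, and variables do not carry over. Pictures are saved under pics/ and viewed, at most 10 in all, crops included, and the job is handed in when it is done.

Besides the shell and the picture viewer there is one more tool, called after "Call:" as name(argument=value, ...) on one line, values as JSON. step_arm: Moves the arm, as the interface text tells. Its arguments: {"type":"object","properties":{"moves":{"type":"array"},"grip_force":{"type":"number"}},"required":["moves"]}

```bash
mkdir -p pics; python3 - <<'E'
from workcell import telemetry, imaging, env
import cv2, numpy as np
for n in ("scene","top"):
    im=imaging.read_camera(n); cv2.imwrite(f"pics/{n}0.png",im[:,:,::-1])
    p=imaging.camera_params(n); print(n,{k:np.round(v,4).tolist() if hasattr(v,'shape') or isinstance(v,list) else v for k,v in p.items()})
s=telemetry.get_state(); print(s)
E
```

```text
scene {'camera_matrix': [[458.8979, 0.0, 272.4232], [0.0, 458.8979, 215.4059], [0.0, 0.0, 1.0]], 'pose': [[0.8026, -0.5, 0.3253, 0.7935], [0.5965, 0.6733, -0.4369, -0.3293], [-0.0006, 0.5447, 0.8386, 0.7568], [0.0, 0.0, 0.0, 1.0]]}
top {'camera_matrix': [[491.6629, 0.0, 286.2753], [0.0, 491.6629, 204.8717], [0.0, 0.0, 1.0]], 'pose': [[0.0085, 0.9898, -0.1421, 0.4126], [-0.9999, 0.0102, 0.0108, 0.0022], [0.0122, 0.142, 0.9898, 0.9717], [0.0, 0.0, 0.0, 1.0]]}
{'clock': 0.1, 'joint_pos': array([-1.31259947e+00,  3.13948093e-01,  4.50885758e-02,  1.30361512e+00,
       -2.39594171e-06,  1.43118505e+00]), 'qvel': array([-0.00012736, -0.00207753,  0.00380648,  0.0012617 ,  0.00128255,
        0.00132902]), 'tau': array([ 1.70158495e-03, -4.81723380e+01,  2.99246567e+01,  1.26569654e-02,
       -2.33188857e-04, -8.81977030e-06]), 'tcp_pos': array([ 0.22261907, -0.5296533 ,  0.23048344]), 'orientation': array([-8.37609544e-04,  9.80283371e-01,  1.97595060e-01, -5.09225687e-05]), 'wrist_force': array([ 0.27284271,  0.17083587, -0.10433379]), 'ft_torque': array([-0.06390785, -0.01920498, -0.02449844]), 'grip_force': 0.0, 'finger_gap': 0.08532085148594927}
```

View pics/scene0.png

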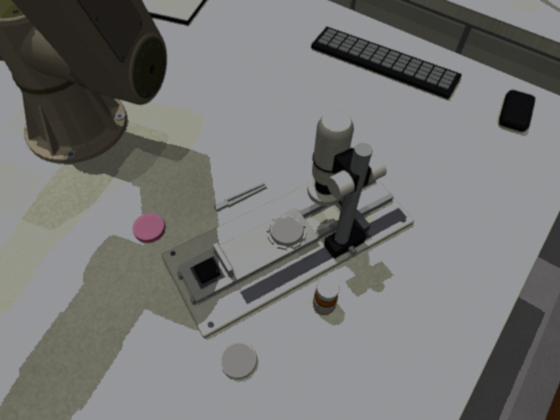

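View pics/top0.png

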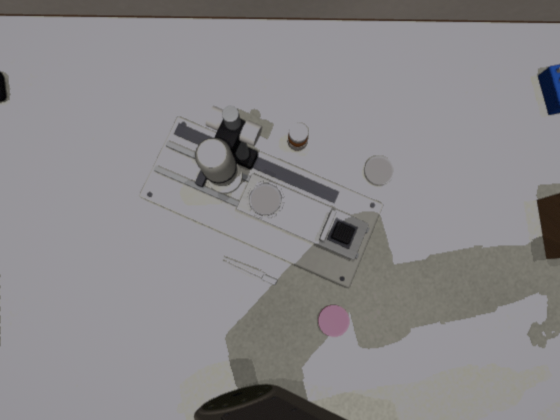

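The scene view shows the button at about (206,270), the dish at (287,231) and the lens at (330,170). In the top view the button is at (343,233), the dish at (265,199) and the lens at about (225,175). The stage slides towards the upper left of the top view. The pink dish at (333,321) is a decoy.

```bash
cat > h.py <<'E'
import cv2, numpy as np
from workcell import telemetry, imaging
def ray(n,uv,p=None):
    p=p or imaging.camera_params(n); K=np.array(p["camera_matrix"]);T=np.array(p["pose"])
    d=np.linalg.inv(K)@[uv[0],uv[1],1]; return T[:3,3],T[:3,:3]@(d*[1,-1,-1])
def onz(n,uv,z,p=None):
    o,d=ray(n,uv,p); return o+d*(z-o[2])/d[2]
def tri(a,b):
    (o1,d1),(o2,d2)=ray(*a),ray(*b)
    s=np.linalg.lstsq(np.c_[d1,-d2],o2-o1,rcond=None)[0]
    p,q=o1+d1*s[0],o2+d2*s[1]; return (p+q)/2,np.linalg.norm(p-q)
def dark(im,c,r,thr):
    g=cv2.cvtColor(im,cv2.COLOR_RGB2GRAY); x,y=c
    m=(g[y-r:y+r,x-r:x+r]<thr).astype(np.uint8)
    n,l,st,ce=cv2.connectedComponentsWithStats(m); i=l[r,r]
    k=cv2.minAreaRect(np.argwhere(l==i)[:,::-1].astype(np.float32))
    return ce[i]+[x-r,y-r],st[i,4],k
E
python3 - <<'E'
from h import *
t=cv2.imread("pics/top0.png")[:,:,::-1].copy(); s=cv2.imread("pics/scene0.png")[:,:,::-1].copy()
bt,bs=dark(t,(343,233),22,60),dark(s,(206,270),24,60)
print(bt,bs)
print("btn top/scene on z=.055",onz("top",bt[0],.055),onz("scene",bs[0],.055),"tri",tri(("top",bt[0]),("scene",bs[0])))
print("dish",onz("top",(265,199),.053),onz("scene",(287,230),.053))
c=[(179,118),(382,205),(352,285),(141,195)]
P=np.array([onz("top",q,.016)[:2] for q in c]);print(P)
print("sizes",[np.linalg.norm(P[i]-P[(i+1)%4]) for i in range(4)])
for a,b in((0,1),(3,2)):
    d=P[a]-P[b];print(np.arctan2(d[1],d[0]))
crop=lambda im,x0,y0,w,h,k:cv2.resize(im[y0:y0+h,x0:x0+w],None,fx=k,fy=k,interpolation=cv2.INTER_CUBIC)
A=crop(t,130,100,265,195,3)
cv2.imwrite("pics/topc.png",A[:,:,::-1])
E
```

```text
(array([341.98412698, 233.50595238]), np.int32(504), ((20.520709991455078, 21.949703216552734), (23.443307876586914, 23.008167266845703), 22.380136489868164)) (array([206.30917874, 271.88405797]), np.int32(621), ((24.800003051757812, 26.10000228881836), (24.149534225463867, 26.385601043701172), 63.43495178222656))
btn top/scene on z=.055 [ 0.49114257 -0.11252022  0.055     ] [ 0.4994848  -0.12149024  0.055     ] tri (array([ 0.49223825, -0.1154304 ,  0.03649555]), np.float64(0.0015403201893343058))
dish [0.55526839 0.0324458  0.053     ] [0.5600785  0.02794435 0.053     ]
[[ 0.72390868  0.20880442]
 [ 0.55146554 -0.19670884]
 [ 0.39549693 -0.13592767]
 [ 0.56642093  0.27699454]]
sizes [np.float64(0.44065592969854694), np.float64(0.1673934210035869), np.float64(0.44690017407834876), np.float64(0.17161668108778305)]
1.16871680499897
1.1783328780881313
```

View pics/topc.png

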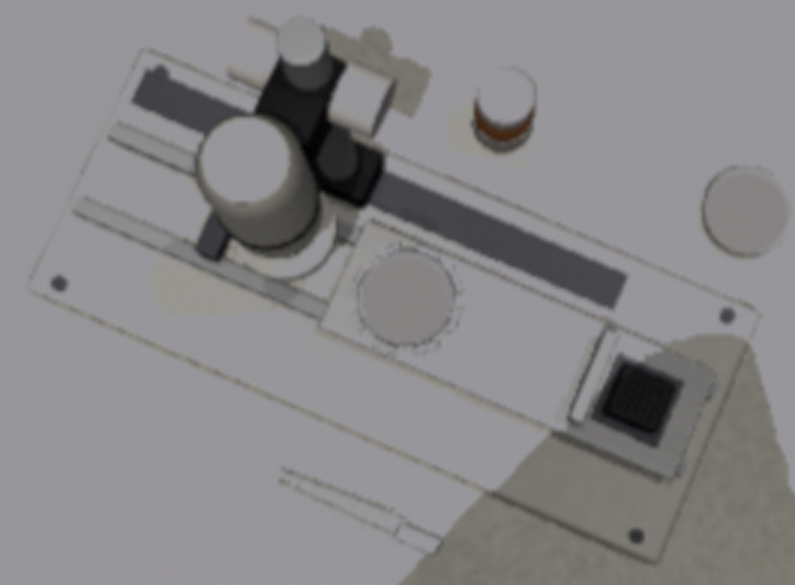

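The crop shows the pad centre at about (642,396), the thumb plate at (595,375), the dish at (407,297) and the stage front edge at about (345,275). The plate corners are at (148,48), (762,313), (660,562) and (28,292). I'll refine the pad with a tighter mask.

```bash
python3 - <<'E'
from h import *
t=cv2.imread("pics/top0.png")[:,:,::-1].copy(); s=cv2.imread("pics/scene0.png")[:,:,::-1].copy()
for thr in (25,35,45):
    bt,bs=dark(t,(344,232),22,thr),dark(s,(206,270),24,thr)
    print(thr,bt[0],bt[1],bt[2][1:],bs[0],bs[1],onz("top",bt[0],.055).round(4),onz("scene",bs[0],.055).round(4),tri(("top",bt[0]),("scene",bs[0])))
f=lambda x,y:(x/3+130-.33,y/3+100-.33)
P=np.array([onz("top",f(*q),.016)[:2] for q in [(148,48),(762,313),(660,562),(28,292)]])
print("sizes",[np.linalg.norm(P[i]-P[(i+1)%4]).round(4) for i in range(4)])
for a,b in((0,1),(3,2)):
    d=P[a]-P[b];print("yaw dir",np.arctan2(d[1],d[0]))
d=(P[0]+P[3]-P[1]-P[2]);d/=np.linalg.norm(d);ctr=P.mean(0);x=np.array([d[1],-d[0]])
print("ctr",ctr,"dir",d,"stand origin",ctr-d*.03,"x axis",x)
D=onz("top",f(407,297),.053)[:2];print("dish",D,"implied button",D-d*.160)
g=onz("top",f(347,272),.039)[:2];print("front",g)
for c,r in(((264,198),(14,24)),):pass
for n,q,z in(("bottle",f(503,85),.075),("spare",f(748,210),.014),("tweez",f(360,508),.004),("lens",f(245,148),.285)):
    p=onz("top",q,z)[:2];print(n,p,"in stand:",(p-(ctr-d*.03))@np.c_[x,d])
B=onz("top",(343.5,232),.055)[:2];print((B-(ctr-d*.03))@np.c_[x,d],(D-(ctr-d*.03))@np.c_[x,d],(g-(ctr-d*.03))@np.c_[x,d])
E
```

```text
25 [342.2326284 233.0060423] 331 ((19.03943634033203, 17.857677459716797), 23.198589324951172) [206.45701357 270.59049774] 442 [ 0.4921 -0.113   0.055 ] [ 0.4981 -0.1195  0.055 ] (array([ 0.49287171, -0.11510696,  0.04170095]), np.float64(0.0011484908612984825))
35 [342.19473684 232.75263158] 380 ((20.22119140625, 19.30204963684082), 23.198591232299805) [206.12977099 271.73664122] 524 [ 0.4926 -0.1129  0.055 ] [ 0.4991 -0.1215  0.055 ] (array([ 0.49318159, -0.11584984,  0.03911043]), np.float64(0.002403065109270342))
45 [342.25707547 232.91037736] 424 ((21.402952194213867, 20.483808517456055), 23.198591232299805) [206.20767888 271.84642234] 573 [ 0.4923 -0.113   0.055 ] [ 0.4993 -0.1215  0.055 ] (array([ 0.49305358, -0.11589465,  0.03851291]), np.float64(0.0020243271765826303))
sizes [np.float64(0.445), np.float64(0.1758), np.float64(0.4461), np.float64(0.1812)]
yaw dir 1.1659442662863015
yaw dir 1.1780081081625344
ctr [0.5590768  0.03955922] dir [0.38832471 0.92152261] stand origin [0.54742705 0.01191354] x axis [ 0.92152261 -0.38832471]
dish [0.55590622 0.031819  ] implied button [ 0.49377426 -0.11562462]
front [0.57390428 0.07094371]
bottle [ 0.68793627 -0.02722809] in stand: [0.14468208 0.0184933 ]
spare [ 0.62284588 -0.19250215] in stand: [ 0.14887982 -0.15908668]
tweez [0.4244227  0.06191368] in stand: [-0.13276758 -0.00168937]
lens [0.59086551 0.10266178] in stand: [0.00478973 0.10049478]
[ 0.0001924  -0.13805579] [8.39579782e-05 2.16359991e-02] [0.00147648 0.06467939]
```

Call:
step_arm(moves=[[[34,-23,6],[0,0,-0.1],0],[[68,-46,12],[0,0,-0.2],0],[[102,-69,18],[0,0,-0.3],0],[[136,-92,24],[0,0,-0.4],0],[[170,-115,30],[0,0,-0.5],0],[[204,-138,36],[0,0,-0.6],0],[[238,-161,42],[0,0,-0.7],0],[[272,-184,48],[0,0,-0.774],0]], grip_force=40)

```text
clock: 0.77
tcp_pos: [0.4027, -0.2532, 0.1828]
orientation: [-0.0, 0.832, 0.555, -0.0]
wrist_force: [0.9, -1.0, -0.1]
finger_gap: 0.0002
grip_force: 0.0
```

Call:
step_arm(moves=[[[30,6,0],[0,0,0],0],[[65,12,0],[0,0,0],0],[[100,19,5],[0,0,0],0],[[130,25,15],[0,0,0],0],[[150,29,30],[0,0,0],0],[[162,31,40],[0,0,0],0],[[162,31,50],[0,0,0],0],[[162,31,50],[0,0,0],0]])

```text
clock: 1.43
tcp_pos: [0.4921, -0.1172, 0.1308]
orientation: [-0.002, 0.833, 0.553, -0.002]
wrist_force: [-1.7, -0.3, 0.0]
finger_gap: -0.0002
grip_force: 0.0
```

```bash
python3 - <<'E'
from h import *
p=imaging.camera_params("wrist"); im=imaging.read_camera("wrist"); cv2.imwrite("pics/w1.png",im[:,:,::-1])
np.save("w1.npy",{k:np.array(p[k]) for k in("camera_matrix","pose")},allow_pickle=True)
s=telemetry.get_state();print(s["tcp_pos"],s["orientation"],s["wrist_force"],s["joint_pos"]);print(np.array(p["pose"]).round(3),p["camera_matrix"])
K=np.array(p["camera_matrix"]);T=np.array(p["pose"])
for w in ((.494,-.1155,.055),):
    c=T[:3,:3].T@(np.array(w)-T[:3,3]);print("expected btn px",K@[c[0]/-c[2],-c[1]/-c[2],1])
im=imaging.read_camera("scene"); cv2.imwrite("pics/s1.png",im[:,:,::-1])
E
```

```text
[ 0.49230914 -0.11794873  0.13193605] [-0.00119642  0.83325642  0.55288422 -0.00116119] [ 0.16085034 -0.36171658  0.575736  ] [-3.93486504e-01  2.37974279e-01 -3.06251743e-01  1.02985159e+00
 -5.93604983e-04  1.57646198e+00]
[[ 0.922  0.369  0.119  0.523]
 [-0.388  0.88   0.275 -0.046]
 [-0.003 -0.3    0.954  0.274]
 [ 0.     0.     0.     1.   ]] [[348.10772166   0.         278.28098858]
 [  0.         348.10772166 211.11963817]
 [  0.           0.           1.        ]]
expected btn px [279.04094302 220.33424309   1.        ]
```

View pics/w1.png

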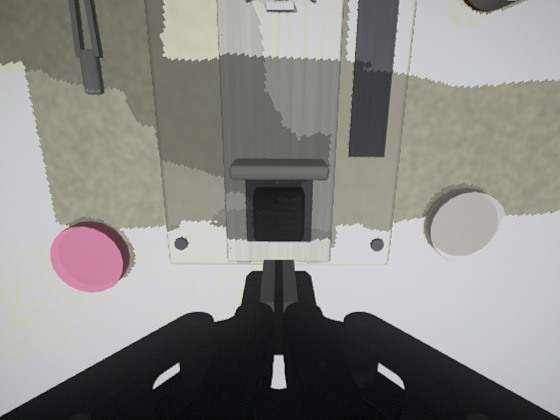

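The wrist view shows the pad from about cols 253–305 and rows 187–241, centred near (279,214). The thumb plate is at rows 159–180 and the slide axis runs vertically in the picture. Fingertips are clear below at row 265.

```bash
python3 - <<'E'
from h import *
p=np.load("w1.npy",allow_pickle=True).item()
im=cv2.imread("pics/w1.png")[:,:,::-1].copy()
b=dark(im,(279,212),38,28);print(b)
for q in (b[0],(279,213)):print("btn",onz("",q,.055,p).round(4))
# thumb plate top edge and stand end edge corners (z .068 / .016)
a=onz("",(231,160),.068,p);c=onz("",(328,160),.068,p);print("thumb",a,c,np.linalg.norm(a-c),(a+c)/2)
a=onz("",(171,264),.016,p);c=onz("",(389,264),.016,p);v=(c-a)[:2];print("end",np.linalg.norm(v),"yaw",np.arctan2(v[1],v[0])+np.pi/2)
s=cv2.imread("pics/s1.png");cv2.imwrite("pics/s1c.png",cv2.resize(s[110:350,140:430],None,fx=2.5,fy=2.5))
E
```

```text
(array([278.53810751, 212.75497054]), np.int32(5432), ((37.5, 37.5), (75.0, 75.0), 90.0))
btn [ 0.4957 -0.1105  0.055 ]
btn [ 0.496  -0.1108  0.055 ]
thumb [ 0.48411768 -0.06551752  0.068     ] [ 0.53710689 -0.08777425  0.068     ] 0.05747363606071539 [ 0.51061229 -0.07664588  0.068     ]
end 0.17775079428556778 yaw 1.1742468407438678
```

View pics/s1c.png

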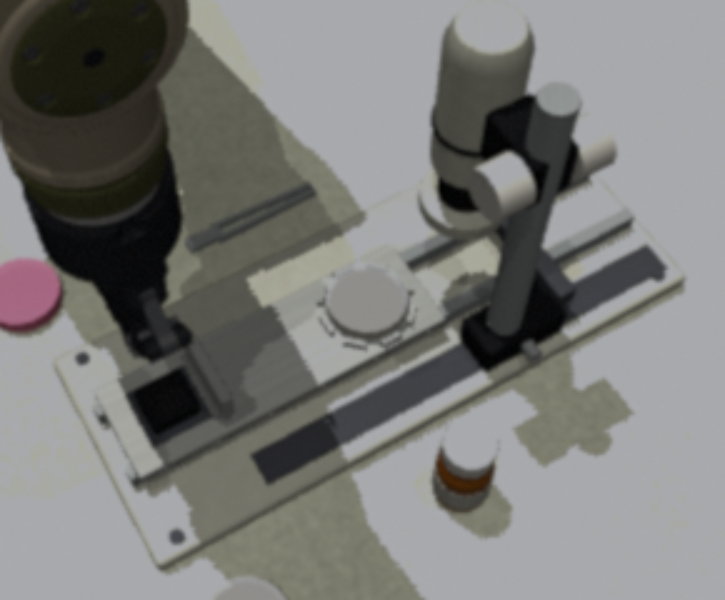

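Scene crop: the hand hovers beside the pad at about (165,400), and everything else is where it was. Descending to just above the pad, slightly towards the thumb plate.

Call:
step_arm(moves=[[[5,0,10],[0,0,0],0],[[10,0,25],[0,0,0],0],[[10,0,40],[0,0,0],0],[[10,0,52],[0,0,0],0],[[10,0,60],[0,0,0],0],[[10,0,62],[0,0,0],0],[[10,0,62],[0,0,0],0],[[10,0,62],[0,0,0],0]])

```text
clock: 2.2
tcp_pos: [0.4979, -0.1092, 0.0718]
orientation: [0.0, 0.833, 0.553, 0.0]
wrist_force: [0.2, -0.3, 1.0]
finger_gap: 0.0002
grip_force: 0.0
```

```bash
python3 - <<'E'
from h import *
im=imaging.read_camera("wrist"); s=telemetry.get_state();print(s["tcp_pos"],s["orientation"],s["wrist_force"])
t=imaging.read_camera("scene")
a=cv2.resize(im[60:360,130:430],(480,480));b=cv2.resize(t[230:310,160:210+30],(480,480),interpolation=cv2.INTER_CUBIC)
cv2.imwrite("pics/d1.png",np.hstack([a,b])[:,:,::-1][:, :800])
E
```

```text
[ 0.49821519 -0.10919474  0.07207548] [6.45720698e-04 8.33364285e-01 5.52723608e-01 4.06069334e-04] [ 0.45036467  0.01271322 -1.10021627]
```

View pics/d1.png

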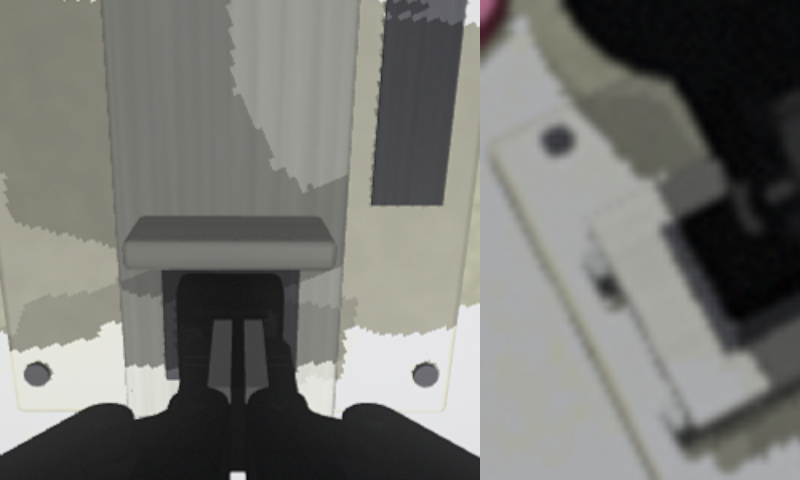

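The tip is over the pad, about 2 mm too far right (finger col 237 against pad/thumb col 230), with a clear gap to the thumb plate. Correcting sideways and pressing down gradually.

Call:
step_arm(moves=[[[0,-2,5],[0,0,0],0],[[0,-2,11],[0,0,0],0],[[0,-2,15],[0,0,0],0],[[0,-2,17],[0,0,0],0],[[0,-2,19],[0,0,0],0],[[0,-2,21],[0,0,0],0],[[0,-2,21],[0,0,0],0],[[0,-2,21],[0,0,0],0]])

```text
clock: 2.97
tcp_pos: [0.4955, -0.1078, 0.0503]
orientation: [-0.0, 0.833, 0.553, -0.0]
wrist_force: [-3.1, 2.4, 4.2]
finger_gap: 0.0002
grip_force: 2.0
```

Call:
step_arm(moves=[[[0,0,1],[0,0,0],0],[[0,0,2],[0,0,0],0],[[0,0,3],[0,0,0],0],[[0,0,4],[0,0,0],0],[[0,0,5],[0,0,0],0],[[0,0,5],[0,0,0],0],[[0,0,5],[0,0,0],0],[[0,0,5],[0,0,0],0]])

```text
clock: 3.63
tcp_pos: [0.4957, -0.1078, 0.0468]
orientation: [0.0, 0.833, 0.553, 0.0]
wrist_force: [-6.8, 2.6, 18.3]
finger_gap: 0.0001
grip_force: 8.9
```

Bottomed at z = 0.0468 with 18 N against the 5.6 N needed. Pushing along the slide now.

Call:
step_arm(moves=[[[1,0,0.5],[0,0,0],0],[[3,0,0.5],[0,0,0],0],[[6,0,0.5],[0,0,0],0],[[9,0,0.5],[0,0,0],0],[[12,0,0.5],[0,0,0],0],[[15,0,0.5],[0,0,0],0],[[18,0,0.5],[0,0,0],0],[[20,0,0.5],[0,0,0],0]])

```text
clock: 4.3
tcp_pos: [0.5034, -0.0896, 0.0467]
orientation: [0.001, 0.833, 0.553, -0.0]
wrist_force: [-8.2, 0.9, 20.9]
finger_gap: -0.0001
grip_force: 10.6
```

Call:
step_arm(moves=[[[3,0,0],[0,0,0],0],[[7,0,0],[0,0,0],0],[[11,0,0],[0,0,0],0],[[15,0,0],[0,0,0],0],[[19,0,0],[0,0,0],0],[[23,0,0],[0,0,0],0],[[27,0,0],[0,0,0],0],[[30,0,0],[0,0,0],0]])

```text
clock: 4.97
tcp_pos: [0.5152, -0.0619, 0.0468]
orientation: [0.001, 0.833, 0.553, 0.0]
wrist_force: [-9.0, 1.8, 19.6]
finger_gap: 0.0
grip_force: 10.3
```

Call:
step_arm(moves=[[[2,0,0],[0,0,0],0],[[4,0,0],[0,0,0],0],[[6,0,0],[0,0,0],0],[[8,0,0],[0,0,0],0],[[10,0,0],[0,0,0],0],[[12,0,0],[0,0,0],0],[[14,0,0],[0,0,0],0],[[16,0,0],[0,0,0],0]])

```text
clock: 5.63
tcp_pos: [0.5215, -0.0473, 0.0467]
orientation: [0.001, 0.833, 0.553, 0.0]
wrist_force: [-7.9, 0.9, 20.3]
finger_gap: -0.0
grip_force: 10.1
```

```bash
python3 - <<'E'
from h import *
s=telemetry.get_state();print(s["clock"],s["tcp_pos"],s["wrist_force"])
d=np.array([.388,.922]);print("travel",(s["tcp_pos"][:2]-[.4957,-.1078])@d,"lateral",(s["tcp_pos"][:2]-[.4957,-.1078])@[.922,-.388])
w=imaging.read_camera("wrist");t=imaging.read_camera("scene")
cv2.imwrite("pics/p1.png",np.hstack([cv2.resize(w,(400,300)),cv2.resize(t[110:320,150:430],(400,300))])[:,:,::-1])
E
```

```text
5.6333 [ 0.52145432 -0.04725944  0.04673562] [-7.94068458  0.89614092 20.26214807]
travel 0.06581107250255339 lateral 0.00025574078180161386
```

View pics/p1.png

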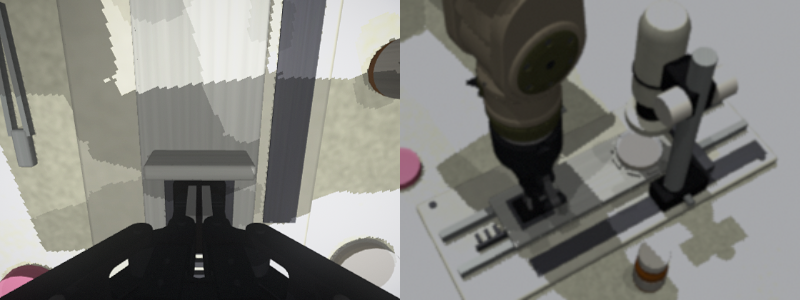

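The stage has moved about 66 mm, with the pad still down under the fingers. The dish, at (640,150) in the right half, is nearing the lens. Continuing in small steps and watching for the stop.

Call:
step_arm(moves=[[[1.5,0,0],[0,0,0],0],[[3,0,0],[0,0,0],0],[[4.5,0,0],[0,0,0],0],[[6,0,0],[0,0,0],0],[[7.5,0,0],[0,0,0],0],[[9,0,0],[0,0,0],0],[[10.5,0,0],[0,0,0],0],[[12,0,0],[0,0,0],0]])

```text
clock: 6.4
tcp_pos: [0.5256, -0.0375, 0.0467]
orientation: [0.002, 0.833, 0.553, -0.001]
wrist_force: [-10.9, -7.0, 20.7]
finger_gap: 0.0002
grip_force: 10.5
```

Resistance along the slide has risen to about 11 N at roughly 76 mm of travel, so this is probably the stop. Pressing a little more to confirm.

Call:
step_arm(moves=[[[0.5,0,0],[0,0,0],0],[[1,0,0],[0,0,0],0],[[1.5,0,0],[0,0,0],0],[[2,0,0],[0,0,0],0],[[2,0,0],[0,0,0],0],[[2,0,0],[0,0,0],0]])

```text
clock: 6.9
tcp_pos: [0.5261, -0.037, 0.0467]
orientation: [0.002, 0.834, 0.552, -0.002]
wrist_force: [-9.9, -7.4, 20.0]
finger_gap: 0.0
grip_force: 10.2
```

```bash
python3 - <<'E'
from h import *
s=telemetry.get_state();print(s["clock"],s["tcp_pos"],s["wrist_force"])
d=np.array([.388,.922]);print("travel",(s["tcp_pos"][:2]-[.4957,-.1078])@d,"along F",s["wrist_force"][:2]@d)
w=imaging.read_camera("wrist");t=imaging.read_camera("scene");u=imaging.read_camera("top")
cv2.imwrite("pics/q1.png",np.hstack([cv2.resize(t[140:260,270:400],(400,370),interpolation=cv2.INTER_CUBIC),cv2.resize(u[100:270,160:344],(400,370),interpolation=cv2.INTER_CUBIC)])[:,:,::-1])
cv2.imwrite("pics/w2.png",w[:,:,::-1])
E
```

```text
6.9 [ 0.52612833 -0.03699744  0.04671946] [-9.90263751 -7.3853778  19.95152336]
travel 0.07708615045164144 along F -10.651541681129597
```

View pics/q1.png

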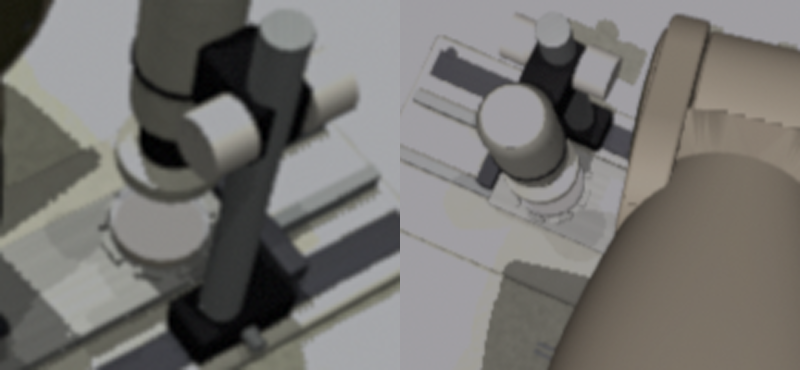

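Scene crop (left): the dish at about (160,225) lies just below the lens ring at about (168,168). The top view shows the stage front at the dark stop, around (492,180). I'll check the dish against the lens numerically.

```bash
python3 - <<'E'
from h import *
d=np.array([.388,.922]);x=np.array([.922,-.388]);O=np.array([.5474,.0119])
f=lambda q:(270+q[0]*.325,140+q[1]*120/370)
D=onz("scene",f((160,227)),.053)[:2];L=onz("scene",f((170,165)),.112)[:2]
for n,p in(("dish",D),("lens",L)):print(n,p,(p-O)@np.c_[x,d])
g=lambda q:(160+q[0]*.46,100+q[1]*170/370)
D=onz("top",g((150,205)),.053)[:2]
for n,q,z in(("front-left corner",(490,191),.039),("stop left end near-lower",(484,186),.044),("stop up",(491,157),.044)):
    p=onz("top",g((q[0]-400,q[1])),z)[:2];print(n,p,(p-O)@np.c_[x,d])
E
```

```text
dish [0.59115511 0.09471599] [0.00820961 0.09333333]
lens [0.58980411 0.09733852] [0.00594644 0.09522711]
front-left corner [0.57803581 0.15541317] [-0.02743689  0.14420584]
stop left end near-lower [0.58155297 0.16000771] [-0.02597676  0.14980666]
stop up [0.60761183 0.15471543] [1.02918238e-04 1.55038019e-01]
```

Call:
step_arm(moves=[[[2,0,0],[0,0,0],0],[[4,0,0],[0,0,0],0],[[6,0,0],[0,0,0],0],[[6,0,0],[0,0,0],0]])

```text
clock: 7.38
tcp_pos: [0.5303, -0.0314, 0.0467]
orientation: [0.003, 0.834, 0.552, -0.001]
wrist_force: [-7.0, -7.6, 14.6]
finger_gap: -0.0001
grip_force: 7.8
```

Dish and lens agree within 2 mm, and the fingertip now slides on the pad while the stage holds still. One firm push against the thumb plate will settle it.

Call:
step_arm(moves=[[[2,0,0.5],[0,0,0],0],[[4,0,0.7],[0,0,0],0],[[6,0,0.7],[0,0,0],0],[[7,0,0.7],[0,0,0],0],[[8,0,0.7],[0,0,0],0],[[8,0,0.7],[0,0,0],0]])

```text
clock: 7.88
tcp_pos: [0.5318, -0.029, 0.0467]
orientation: [0.007, 0.835, 0.551, -0.005]
wrist_force: [-13.1, -25.0, 23.7]
finger_gap: -0.0002
grip_force: 18.5
```

The thumb plate takes 28 N along the slide with no movement, so the stage is home. I'll lift straight up with a slight forward preload so the stage isn't dragged back.

Call:
step_arm(moves=[[[-2,0,0],[0,0,0],0],[[-2,0,-4],[0,0,0],0],[[-3,0,-10],[0,0,0],0],[[-4,0,-18],[0,0,0],0],[[-4,0,-30],[0,0,0],0],[[-4,0,-50],[0,0,0],0],[[-10,0,-75],[0,0,0],0],[[-30,0,-100],[0,0,0],0]])

```text
clock: 8.55
tcp_pos: [0.5212, -0.0479, 0.1442]
orientation: [-0.0, 0.833, 0.554, 0.0]
wrist_force: [0.4, -0.6, -0.3]
finger_gap: -0.0001
grip_force: 0.0
```

Call:
step_arm(moves=[[[-30,-10,-15],[0,0,0],0],[[-60,-20,-30],[0,0,0],0],[[-90,-30,-40],[0,0,0],0],[[-120,-30,-40],[0,0,0],0],[[-150,-30,-40],[0,0,0],0],[[-180,-30,-40],[0,0,0],0],[[-180,-30,-40],[0,0,0],0],[[-180,-30,-40],[0,0,0],0]])

```text
clock: 9.22
tcp_pos: [0.4229, -0.2047, 0.1839]
orientation: [0.0, 0.834, 0.551, 0.0]
wrist_force: [-1.2, 0.4, -1.4]
finger_gap: -0.0002
grip_force: 0.0
```

```bash
python3 - <<'E'
from h import *
s=telemetry.get_state();print(s["clock"],s["tcp_pos"],s["wrist_force"])
t=imaging.read_camera("scene");u=imaging.read_camera("top")
cv2.imwrite("pics/top9.png",u[:,:,::-1])
cv2.imwrite("pics/f1.png",np.hstack([cv2.resize(t[110:350,140:430],(400,331),interpolation=cv2.INTER_CUBIC),cv2.resize(u[100:300,140:382],(400,331),interpolation=cv2.INTER_CUBIC)])[:,:,::-1])
E
```

```text
9.2167 [ 0.42292887 -0.20469184  0.18392064] [-1.22547754  0.38880499 -1.42335343]
```

View pics/f1.png

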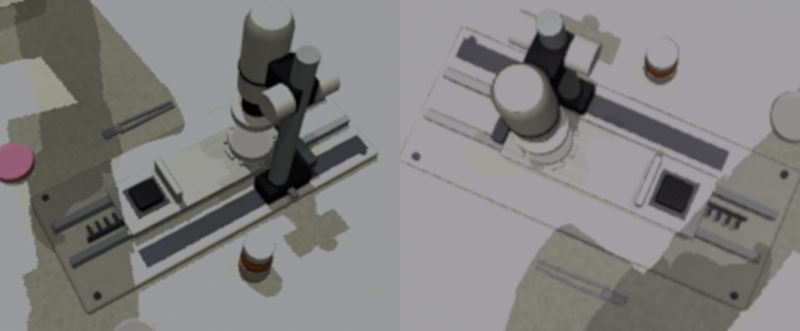

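Both views show the stage front against the stop, the dish under the lens, and the bottle, tweezers and spare dish undisturbed. I'll check the travel and hand in if it agrees with the arm's 77 mm.

```bash
python3 - <<'E'
from h import *
from workcell import env
u=cv2.imread("pics/top9.png")[:,:,::-1].copy()
b=dark(u,(306,218),22,30);q=onz("top",b[0],.055)[:2]
tr=(q-[.4924,-.113])@[.388,.922];print(b[0],b[1],"travel",tr)
if abs(tr-.077)<.003: print(env.hand_in())
E
```

```text
[305.53569567 217.46221991] 1919 travel 0.07439266789745297
the job is handed in; nothing more can be done
None
```

Job handed in at about 9 s: the lock button was held fully down while the stage was pushed about 77 mm (arm reading) to a firm stop, where it took 28 N without moving. The final pictures show the dish under the lens, the arm clear and the other items undisturbed, but my last camera check of the travel (74 mm) used a bad mask and confirms nothing.

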